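# Set the selector and hold the spring guard half open

## Task

Get the pad run-in station ready for a look inside: with the guard still shut, turn the selector knob until its pointer lines up with the raised index tab on the ring around it. Then lift the spring-closed guard by its bar handle and hold it half open, at 45 degrees, with the selector left on the index. Finish while still holding the handle with the guard steady at 45 degrees (it falls shut if you let go), and do not push the things lying around the station about.

Things in the scene. Friction and masses are not known exactly. Their poses are not given: they have to be found in the camera images.
- station: the fixed station: dark base plate 200 (x) x 300 mm (y), grey housing 160 x 170 mm, 78 mm high, under the guard; on the right (-y) a grey control box 108 x 108 mm, top 52 mm above the table, with the knob. Origin on the table under the housing's middle, x from handle to hinge, y left, z up. Quadrant on the left cheek: top 158 mm above the table, short ticks at 15 and 30 degrees, a long one at 45
- guard_hinge (a point): the middle of the guard's hinge line, at [78, 0, 90] mm in the station's frame; the hinge line runs along the station's y; the axes are those of the station
- guard (a joint): opening angle of the guard, rad: 0 shut (level), grows as the handle side is lifted, stop at 1.5; 45 degrees is 0.785. A spring and its 0.27 kg weight pull it shut: about 2 to 3 N at the handle
- handle_mid (a point): middle of the guard's handle: a bar with a round black grip sleeve 14 mm thick, 72 mm long, along the station's y, 197 mm from the hinge line, 90 mm above the table when shut; 27 mm clear between bar and guard, free in front and below. Axes turn with the guard: at opening a the bar is at [-197 cos a, 0, 197 sin a] mm from the hinge in the station's axes
- guard_handle: the black grip sleeve of the handle, 14 mm thick, 72 mm long along its y; origin at its centre (the same point as handle_mid). It rolls freely on the bar, so fingers holding it need not tilt as the guard swings
- knob_grip (a point): the place to grip the selector: the centre of its bar grip on the knob's axis, 87 mm above the table. The bar is 44 mm long along this point's x, 13 mm wide along its y, from 23 mm below this point (top of the knob's round skirt, 48 mm across) to 10 mm above it. +x points to the knob's pointer
- selector (a joint): angle of the selector knob, rad, anticlockwise seen from above; 0 when the pointer points along the station's +x, -1.57 when it points to the station's right (-y); stops at -3.6 and 0.3; light friction (0.04 N m), stays where it is left. At the start it has to be turned anticlockwise by 0.4 to 1.4 rad
- pointer_tip (a point): the tip of the knob's pointer: a small nose with a white line on the knob's skirt, 33 mm from the knob's axis, at 61 mm height
- index_mark (a point): the inner end of the one raised tab, with a white line, on the metal index ring (90 mm across, fixed) around the knob: 35 mm from the knob's axis, at 60 mm height; its x points outward along the tab. The selector is on the index when the pointer tip is right in front of it
- sand_block: dark sanding block, 64 x 118 x 41 mm, lying loose to the left of the station; origin under its centre. Bystander
- torch: black inspection torch, 122 mm long, 28 mm thick, lying loose to the right of the control box; origin under its centre. Bystander
- coat_gauge: yellow hand-held gauge, 122 x 58 x 29 mm, lying loose behind the station; origin under its centre. Bystander

How it is judged:
By the outcome, as a careful person would: the job done as asked, in the order asked, and still so for the second after the job is handed in, while the arm keeps its last pose, push and grip.
It also fails if it takes over 56 s, if anything falls off the work surface, if the arm or the gripper's body presses on something with over 40 N, if the wrist force passes 120 N, or if a joint passes its speed limit or range.

## Robot

A 6-joint arm with a two-finger parallel gripper is mounted at the origin on a cart in front of the work surface, level with it; the furniture and walls round the work are solid. World frame = base frame: x ahead of the robot, y to its left, z up, the work surface at z = 0. Lengths are in mm, angles in rad, forces in N, time in s.
With the tool pointing down it reaches from about 325 to 850 mm from the base axis. Payload 4.4 kg.
Tool frame: the origin (TCP) lies at the very end of the fingers, on their centre line; the grasp point (between the pads) lies 19 mm behind it; z points along the fingers, y is the line along which they close (so a half turn about z gives the same grasp; the last joint's range is limited). The gripper opens to 94 mm and grips with 3 to 60 N. Pads are 16 mm wide; open, the fingers measure 119 mm over their backs; the gripper's body (75 mm by 177 mm) begins 78 mm behind the grasp point.
Start: joints at [-1.26, 0.207, 1.542, -0, 1.393, -0.15], TCP at [256.186, -514.777, 178.747] pointing down, gripper open.
Joint ranges: [-2.73, 2.73], [-0.86, 2.22], [0.23, 2.46], [-1.11, 4.25], [0.08, 2.63], [-2.82, 2.82]. Speed limits (rad/s): [2.79, 2.79, 3.14, 3.14, 3.14, 3.14].

## Interface

Orientations are given as a unit quaternion [x, y, z, w].
In Python, from bench import telemetry, get_image, ticket, spotter gives the robot as it stands. The module is installed in compiled form; this text tells all that it offers.
- The arm moves only by the tool drive_tool, never from a script. Its argument "moves" is a list of rows, each a list of 5 numbers: the shift along the tool's x, y, z in units of 30 mm (1.0 is 30 mm), then the turn about the tool's z in units of 5 degrees (1.0 is 5 degrees), then the finger opening in mm, from 0 to 94. A call has 1 to 12 rows; each row shifts and turns the commanded pose from where the row before left it, along the tool's axes as they then stand; what a row does not reach is not made up. A row lasts 1/12 s, in which the tool goes at most 41.7 mm and 7.16 degrees, less where a joint would pass 70% of its speed; a pose out of reach is approached as far as the arm can. A call is refused whole if a number of a shift passes 1 or a number of a turn 1, either way. A call with a gripper value outside its range is refused whole. The fingers move at their own pace and stop on an object; the grip force is fixed at half the most. Time passes only in rows, so rows that do not move let the fingers close. It gives the time, the measured TCP pose, the force, the opening and the grip force at its end, in the units of the state.
- telemetry.get_state(): the state, without advancing time (a new reading comes with each control period).
- get_image(name): name is "scene" or "side" or "wrist"; returns a dict with "frame" (480x640x3 uint8, red, green, blue), "fovy" (degrees; the focal length in pixels is half the picture's height over the tangent of half this angle, whatever the lens; pixels are square), "cx", "cy" (the principal point, pixels), "R" (3x3) and "t" (3): a world point X has camera coordinates R X + t. Camera axes: x right, y down, z forward; pixel columns grow to the right and rows downward; lengths in mm; the calibration is good to about 2 mm. A picture is of the moment at which its call begins. There is no depth.
- ticket.close_job(): hands the job in; it is judged then, once.
Trained networks look in the newest picture that a camera, given by its name, has taken for a name from the list of things; names that differ only in an ending like _2 or _b are one class to them, and where a whole thing is asked for, a point or a joint stands for the part that bears it (a point fixed in the world has none). Each returns a list of dicts, best first, with "confidence" (0 to 1); they miss things now and then, are a little off and sometimes report something else, mostly with a low value. They report only what shows in the picture. A call takes as long as a camera call.
- spotter.find_in(camera, target): "bbox" ([centre column, centre row, width, height] in pixels, round what is visible of it).
- spotter.cut_out(camera, target): "mask" (480x640 bool, what is visible of it) and "bbox" ([centre column, centre row, width, height] in pixels, round what is visible of it).
The state is a dict: "t": time; "joint_positions": joint angles; "joint_velocities": joint speeds; "joint_torque": joint torques, N m; "tcp_pos": TCP position; "ee_rot": TCP orientation; "ft_force": force on the tool from outside, world axes, zero at the start; "moment": the same for the moment, N m; "finger_gap": opening from 0.0 (shut) to 1.0 (fully open); "grasp_force": force on a finger pad.
Only numpy, scipy, OpenCV 4.12 (cv2) and the standard library are available. Lean on these libraries where they do the work, as an engineer would, in place of code of your own. Each camera call takes 0.05 s, during which the arm holds its last target. There are 200 camera calls.

## Working session

There is one attempt and no reset: what is moved stays moved. The work goes in short steps, Python scripts to look and compute and a tool call to move; the robot and the scene stay as the last step left them, time stands still between calls to the robot, and variables do not carry over. Pictures are saved under pics/ and viewed, at most 10 in all, crops included, and the job is handed in when it is done.

Besides the shell and the picture viewer there is one more tool, called after ">>>" by a JSON object that holds its "method" and its "body", one argument or row to a line. drive_tool: Moves the arm, as the interface text tells. Its arguments: {"type":"object","properties":{"moves":{"type":"array","items":{"type":"array","items":{"type":"number"}}}},"required":["moves"]}

```bash
mkdir -p pics; cat > h.py <<'E'
import numpy as np, cv2
from bench import telemetry, get_image, ticket, spotter
def K(im):
    f=240/np.tan(np.radians(im["fovy"])/2); return f,im["cx"],im["cy"]
def proj(im,X):
    f,cx,cy=K(im); c=np.array(im["R"])@np.array(X,float)+np.array(im["t"]); return np.array([cx+f*c[0]/c[2],cy+f*c[1]/c[2]])
def ray(im,uv):
    f,cx,cy=K(im); R=np.array(im["R"]); d=R.T@np.array([(uv[0]-cx)/f,(uv[1]-cy)/f,1]); return -R.T@np.array(im["t"]),d/np.linalg.norm(d)
def onz(im,uv,z):
    o,d=ray(im,uv); return o+d*(z-o[2])/d[2]
def tri(obs):
    A=0;b=0
    for im,uv in obs:
        o,d=ray(im,uv);P=np.eye(3)-np.outer(d,d);A=A+P;b=b+P@o
    return np.linalg.solve(A,b)
E
python3 - <<'E'
from h import *
ims={}
for n in("scene","side","wrist"):
    im=ims[n]=get_image(n); cv2.imwrite(f"pics/{n}0.png",im["frame"][:,:,::-1])
    print(n,im["fovy"],(-np.array(im["R"]).T@im["t"]).round())
    for t in("guard_handle","knob_grip","pointer_tip","index_mark","station","torch"):
        for r in spotter.find_in(n,t)[:2]: print(t,np.round(r["bbox"]),round(r["confidence"],2))
print(telemetry.get_state())
cv2.imwrite("pics/a.png",np.vstack([ims["scene"]["frame"]])[:,:,::-1])
E
```

```text
scene 52.80098140287272 [164. 837. 542.]
guard_handle [404. 225.   5.   9.] 0.61
guard_handle [389. 240.  18.  16.] 0.47
knob_grip [394. 215.  18.  16.] 0.82
pointer_tip [395. 215.  23.  20.] 0.7
pointer_tip [356. 245. 138.  82.] 0.46
station [357. 246. 141.  83.] 0.93
station [348. 229. 109.  52.] 0.72
torch [421. 224.   2.   3.] 0.56
side 57.95833705308722 [ 515. -803.  567.]
guard_handle [265. 324.  28.  31.] 0.62
knob_grip [266. 326.  35.  29.] 0.87
pointer_tip [263. 322.  32.  31.] 0.88
index_mark [267. 336.  50.  31.] 0.61
station [284. 302. 124. 162.] 0.97
station [286. 273. 107.  52.] 0.61
torch [278. 399.  74.  20.] 0.71
torch [285. 302. 125. 157.] 0.67
wrist 64.92308529726249 [ 320. -483.  385.]
{'t': 1.05, 'joint_positions': array([-1.25951533e+00,  2.06616647e-01,  1.54148829e+00, -6.19393180e-06,
        1.39351396e+00, -1.50527870e-01]), 'joint_velocities': array([-0.0012574 ,  0.0008257 , -0.00131314, -0.00020703,  0.00042125,
        0.0002029 ]), 'joint_torque': array([-2.13785856e-04, -3.70893431e+01, -2.81769580e+01,  6.98712724e-02,
        2.74857046e-02, -1.85434004e-06]), 'tcp_pos': array([ 256.17548271, -514.78161077,  178.74277363]), 'ee_rot': array([ 9.73459681e-01,  2.28858581e-01, -4.09212356e-06, -1.28346362e-05]), 'ft_force': array([-0.58890208, -0.33915733,  0.32266502]), 'moment': array([-0.00323289,  0.04421155, -0.03608708]), 'grasp_force': 0.0, 'finger_gap': 0.9994554696229521}
```

View pics/scene0.png

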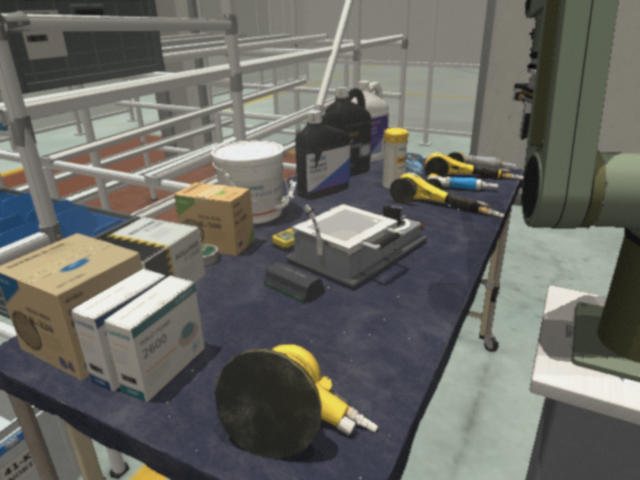

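View pics/side0.png

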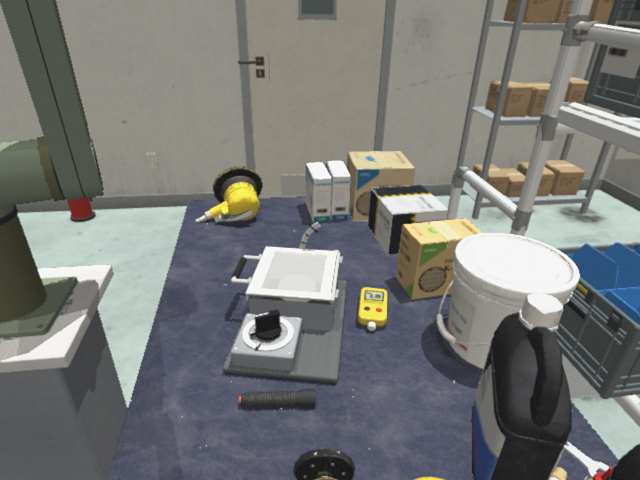

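The scene picture shows the station at about (357,245), with the knob at (394,213) and the handle at about (385,240). In the side picture the knob is at (267,324), the handle sleeve at (240,267), the torch at (278,399) and the base plate's front edge at (229,373)–(338,380).

```bash
python3 - <<'E'
from h import *
sc=get_image("scene"); sd=get_image("side")
k=tri([(sc,(394,214)),(sd,(267,325))]); print("knob",k)
h=tri([(sc,(387,240)),(sd,(240,267))]); print("handle",h)
print("side knob z87",onz(sd,(267,322),87),"handle z90",onz(sd,(240,267),90))
for uv in((229,373),(338,380),(346,281)): print(uv,onz(sd,uv,8))
for uv in((240,402),(315,399)): print("torch",onz(sd,uv,14))
a,b,s=onz(sd,(234,276),90),onz(sd,(245,258),90),0
print(a,b,np.degrees(np.arctan2(*(b-a)[:2])))
f=sd["frame"][210:420,190:390]
cv2.imwrite("pics/crop.png",cv2.resize(f,None,fx=2.8,fy=2.8,interpolation=3)[:,:,::-1])
E
```

```text
knob [ 515.17503888 -214.46192669   75.89306308]
handle [468.92264988 -42.20103574  90.0744713 ]
side knob z87 [ 517.10650772 -219.01416073   87.        ] handle z90 [469.21969408 -41.88953764  90.        ]
(229, 373) [ 447.68032332 -251.20190572    8.        ]
(338, 380) [ 630.93965154 -289.92824719    8.        ]
(346, 281) [702.39246795   1.76055189   8.        ]
torch [ 467.76610071 -321.28867362   14.        ]
torch [ 586.06466877 -330.1979408    14.        ]
[458.00088705 -73.97598135  90.        ] [479.13402164  -7.3336799   90.        ] 17.594493782281923
```

View pics/crop.png

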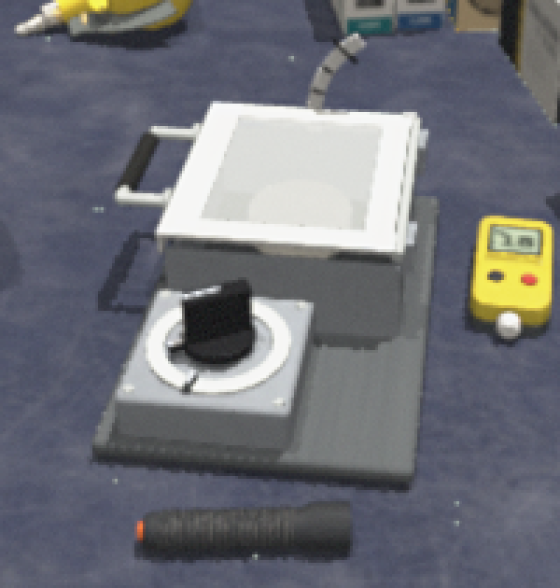

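The crop shows the pointer nose at about crop (180,348), pixel (254,334), and the index tab at about crop (190,383), pixel (258,347). The pointer faces the robot and the tab lies anticlockwise of it. I'll move so the wrist camera is over the knob.

>>> {"method": "drive_tool", "body": {
  "moves": [
    [0.93, -0.41, -0.07, 0, 94],
    [0.93, -0.41, -0.07, 0, 94],
    [0.93, -0.41, -0.07, 0, 94],
    [0.93, -0.41, -0.07, 0, 94],
    [0.93, -0.41, -0.07, 0, 94],
    [0.93, -0.41, -0.07, 0, 94],
    [0.93, -0.41, -0.07, 0, 94],
    [0.93, -0.41, -0.07, 0, 94],
    [0.93, -0.41, -0.07, 0, 94],
    [0.93, -0.41, -0.07, 0, 94],
    [0, 0, 0, 0, 94],
    [0, 0, 0, 0, 94]
  ]
}}

```text
t: 2.15
tcp_pos: [451.9, -279.4, 199.9]
ee_rot: [0.973, 0.23, -0.0, 0.0]
ft_force: [0.5, -1.0, -0.2]
finger_gap: 1.0
grasp_force: 0.0
```

```bash
python3 - <<'E'
from h import *
im=get_image("wrist"); cv2.imwrite("pics/w1.png",im["frame"][:,:,::-1])
print(telemetry.get_state()["tcp_pos"])
for t in("guard_handle","knob_grip","pointer_tip","index_mark","station"):
    for r in spotter.find_in("wrist",t)[:2]: print(t,np.round(r["bbox"],1),round(r["confidence"],2))
print(proj(im,(517,-216,87)))
E
```

```text
[ 451.20018353 -280.25507908  199.7653945 ]
guard_handle [47.5 81.5 92.9 78.2] 0.63
knob_grip [269.  127.2  50.4  72.4] 0.93
pointer_tip [273.8 128.6  53.2  72.1] 0.73
index_mark [269.9 121.9 105.5 100.8] 0.6
station [206.  105.8 406.3 210.7] 0.91
[280.02455018 129.59903176]
```

View pics/w1.png

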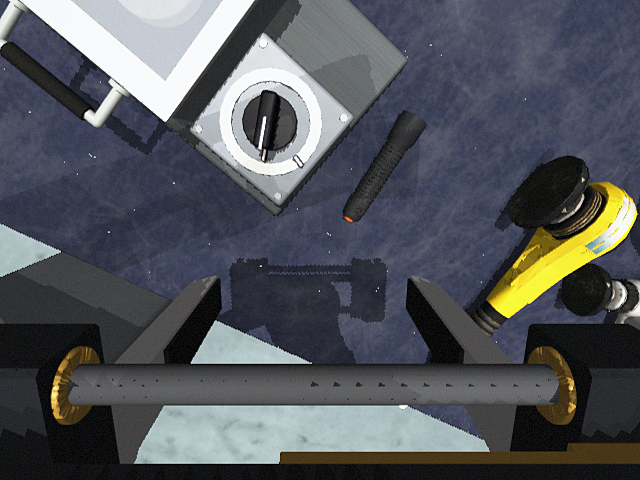

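The wrist view shows the ring centre at about (271,121), the pointer tip at about (264,158), the tab at (295,156)–(303,165) and the handle sleeve running from (5,47) to (92,113).

```bash
python3 - <<'E'
from h import *
im=get_image("wrist"); sd=get_image("side")
c=np.mean([onz(im,u,53) for u in((264,43),(344,117),(277,197),(197,129))],0); print("box ctr",c)
p=onz(im,(263.5,160),61); t=onz(im,(296,157),60); t2=onz(im,(303,165),60)
a=lambda v:np.degrees(np.arctan2(v[1],v[0]))
print("ptr",p,np.hypot(*(p-c)[:2]),a(p-c)," tab",t,np.hypot(*(t-c)[:2]),a(t-c),a(t2-c),np.hypot(*(t2-c)[:2]))
print("bar line",a(onz(im,(263,148),97)-onz(im,(266,115),97)))
e=[onz(im,u,53) for u in((264,43),(344,117),(277,197),(197,129))]
print("yaw edges",[a(e[(i+1)%4]-e[i]) for i in range(4)])
h1,h2=onz(im,(5,47),90),onz(im,(93,114),90); print("sleeve",h1,h2,np.linalg.norm(h1-h2),a(h1-h2)-90)
print("knob tri",tri([(im,(269,125)),(sd,(267,324))]),"handle tri",tri([(im,(49,80)),(sd,(240,267))]))
s=(h1+h2)/2; 
f=im["frame"][60:180,200:360]; cv2.imwrite("pics/c2.png",cv2.resize(f,None,fx=5,fy=5,interpolation=2)[:,:,::-1])
st=telemetry.get_state(); print(st["tcp_pos"],st["ee_rot"])
E
```

```text
box ctr [ 517.00486516 -204.99312176   53.        ]
ptr [ 485.79575841 -213.48929561   61.        ] 32.34491171522373 -164.77120085689555  tab [ 501.00226871 -238.32175332   60.        ] 36.971350725592956 -115.64778647208352 -114.92358379194269 46.315589782541736
bar line -160.8322329155785
yaw edges [np.float64(-104.45919970314216), np.float64(165.641740853851), np.float64(75.45053791482157), np.float64(-15.270287310216439)]
sleeve [477.17219424  -4.6443301   90.        ] [460.46623086 -80.23285636  90.        ] 77.41262503557648 -12.462707494094033
knob tri [ 516.02399564 -206.87360894   72.55848273] handle tri [469.23597878 -41.32648336  89.63690784]
[ 450.56464218 -281.11968144  199.61344222] [ 9.73650702e-01  2.28044494e-01 -1.15601062e-04 -8.07530794e-05]
```

View pics/c2.png

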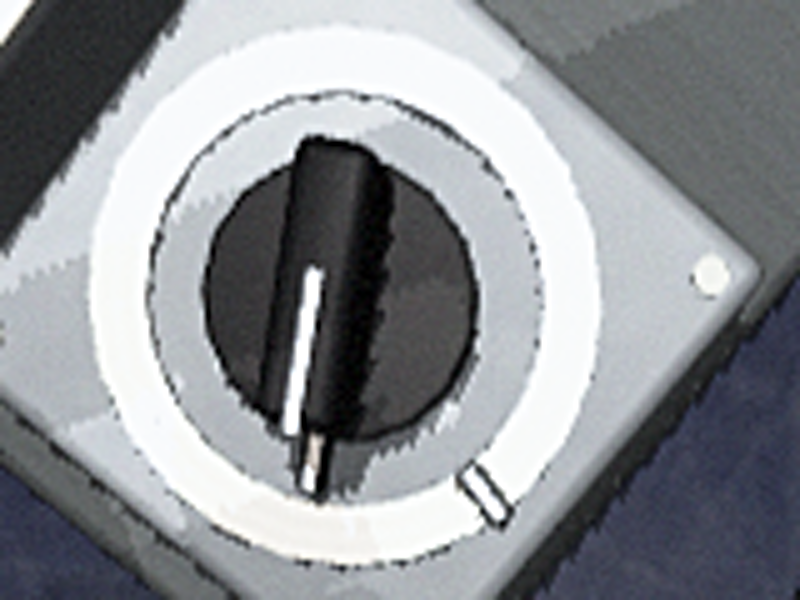

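>>> {"method": "drive_tool", "body": {
  "moves": [
    [0.77, -0.32, 0.66, 0, 40],
    [0.77, -0.32, 0.66, 0, 40],
    [0.77, -0.32, 0.66, 0, 40],
    [0.77, -0.32, 0.66, 0, 40],
    [0, 0, 0, 0.95, 40],
    [0, 0, 0, 0.95, 40],
    [0, 0, 0, 0, 40],
    [0, 0, 0, 0, 40],
    [0, 0, 0, 0, 40]
  ]
}}

```text
t: 3.3
tcp_pos: [516.8, -205.4, 120.9]
ee_rot: [0.989, 0.148, 0.0, 0.0]
ft_force: [0.7, -0.2, -0.2]
finger_gap: 0.433
grasp_force: 0.0
```

```bash
python3 - <<'E'
from h import *
im=get_image("wrist"); cv2.imwrite("pics/w2.png",im["frame"][:,:,::-1])
s=telemetry.get_state(); print(s["tcp_pos"],s["ee_rot"],proj(im,(517,-204.5,97)),proj(im,(517,-204.5,64)),proj(im,s["tcp_pos"]))
E
```

```text
[ 516.82633702 -205.42126235  120.98545749] [9.89030152e-01 1.47713225e-01 3.12318606e-04 2.52124190e-04] [312.87285628 263.60496798] [312.95205976 250.16785113] [314.24080392 276.57278952]
```

View pics/w2.png

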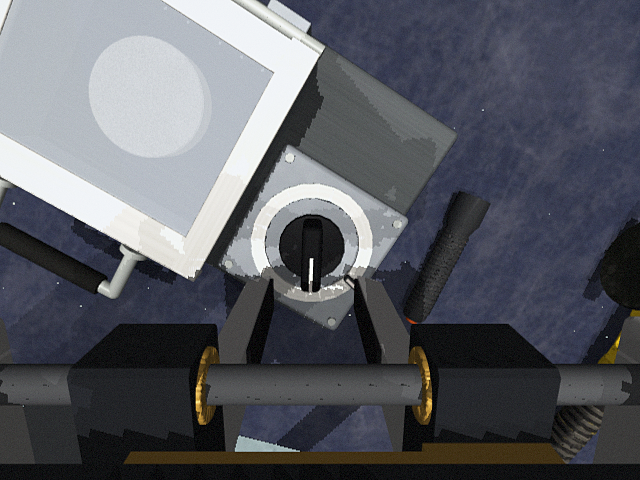

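The fingers straddle the knob. Its bar runs vertically at column 311 and the tab is at about (347,278). I'll descend and grip.

>>> {"method": "drive_tool", "body": {
  "moves": [
    [0.08, 0, 0.54, 0, 40],
    [0, 0, 0.54, 0, 40],
    [0, 0, 0.54, 0, 40],
    [0, 0, 0, 0, 40],
    [0, 0, 0, 0, 8],
    [0, 0, 0, 0, 8],
    [0, 0, 0, 0, 8],
    [0, 0, 0, 0, 8],
    [0, 0, 0, 0, 8],
    [0, 0, 0, 0, 8]
  ]
}}

```text
t: 4.18
tcp_pos: [519.5, -204.3, 72.6]
ee_rot: [0.989, 0.147, 0.0, 0.0]
ft_force: [-0.2, -0.6, -0.7]
finger_gap: 0.089
grasp_force: 0.0
```

```bash
python3 - <<'E'
from h import *
im=get_image("wrist")
s=telemetry.get_state(); q=s["ee_rot"]; print(s["tcp_pos"],np.degrees(2*np.arctan2(q[1],q[0])),s["ft_force"],s["moment"],s["finger_gap"])
cv2.imwrite("pics/c3.png",cv2.resize(im["frame"][120:420,180:500],None,fx=2,fy=2,interpolation=2)[:,:,::-1])
E
```

```text
[ 519.34102443 -204.25866139   72.4561874 ] 16.963386944317772 [-0.1494173  -0.14544764  0.0257184 ] [ 0.0122109  -0.03027501 -0.07360557] 0.08795905580028962
```

View pics/c3.png

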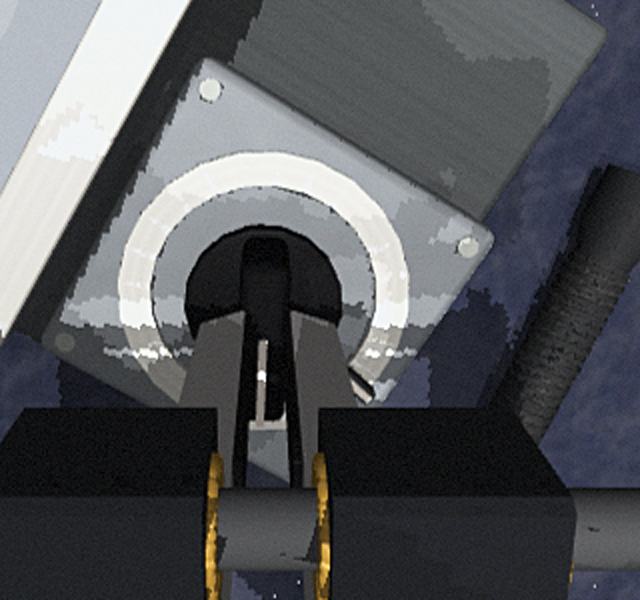

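The fingers are around the bar but report no grip force yet, so I'll command them fully closed.

>>> {"method": "drive_tool", "body": {
  "moves": [
    [0, 0, 0, 0, 0],
    [0, 0, 0, 0, 0],
    [0, 0, 0, 0, 0],
    [0, 0, 0, 0, 0]
  ]
}}

```text
t: 4.57
tcp_pos: [519.0, -204.1, 71.9]
ee_rot: [0.989, 0.147, -0.0, -0.0]
ft_force: [0.2, -0.2, 0.3]
finger_gap: 0.007
grasp_force: 0.0
```

```bash
python3 - <<'E'
from h import *
im=get_image("wrist"); sd=get_image("side")
s=telemetry.get_state(); print(s["tcp_pos"],s["finger_gap"],s["grasp_force"],s["moment"],proj(im,s["tcp_pos"]),proj(im,s["tcp_pos"]+[0,0,19]),-np.array(im["R"]).T@im["t"],im["R"][2])
a=cv2.resize(im["frame"][180:420,220:420],(500,600),interpolation=2)
b=cv2.resize(sd["frame"][250:370,210:270+0],(300,600),interpolation=2)
cv2.imwrite("pics/c4.png",np.hstack([a,b])[:,:,::-1])
E
```

```text
[ 519.03248033 -204.09481009   71.8910801 ] 0.001980601997660858 0.0 [ 0.01221206  0.04439891 -0.02630213] [314.22461484 276.54181829] [314.26686817 288.34553685] [ 587.18888093 -182.97485069  278.28767532] [-0.23422655 -0.07053341 -0.96962001]
```

View pics/c4.png

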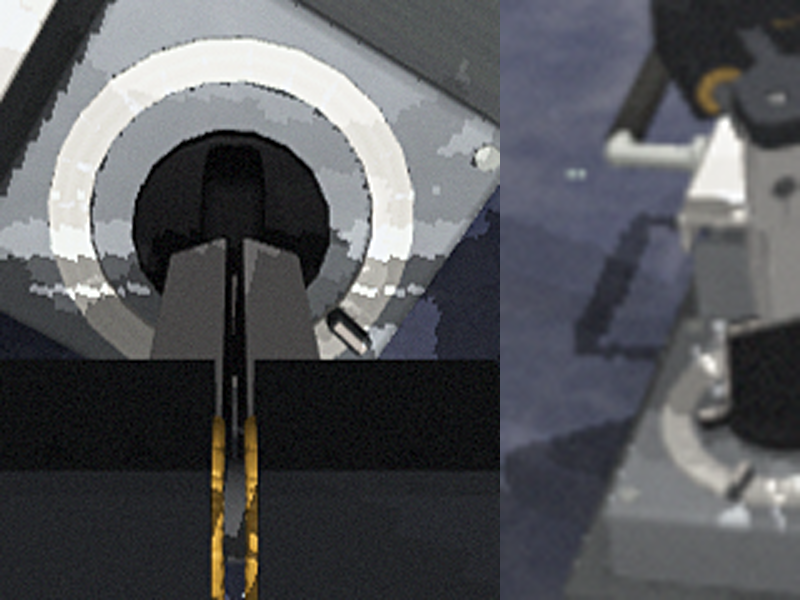

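The closed fingers cover the bar in the wrist view, and in the side view they end at about row 315, level with the bar's top. The real tips therefore look higher than the reported TCP. I'll triangulate the tips.

```bash
python3 - <<'E'
from h import *
im=get_image("wrist"); sd=get_image("side"); s=telemetry.get_state(); T=s["tcp_pos"]
for w in((307,277),(320,277)):
  for u in((258,315),(268,315)): 
    X=tri([(im,w),(sd,u)]); print(w,u,X.round(1),np.linalg.norm(proj(im,X)-w).round(1),np.linalg.norm(proj(sd,X)-u).round(1))
for dz in(0,25,40): print(dz,proj(sd,T+[0,0,dz]),proj(im,T+[0,0,dz]))
print(proj(sd,(517,-204,97)),proj(sd,(517,-204,64)))
E
```

```text
(307, 277) (258, 315) [ 511.1 -197.5   82. ] 17.3 5.5
(307, 277) (268, 315) [ 520.8 -198.8   85.3] 2.4 0.7
(320, 277) (258, 315) [ 512.9 -203.7   86.4] 20.8 6.5
(320, 277) (268, 315) [ 522.3 -204.7   89.2] 5.7 1.7
0 [268.14433676 323.17820164] [314.20907116 276.52007654]
25 [267.55929175 311.90676696] [314.26418958 292.51802133]
40 [267.19869061 304.95945147] [314.30443543 304.19925229]
[266.36192379 311.91643786] [267.15644571 326.72064378]
```

>>> {"method": "drive_tool", "body": {
  "moves": [
    [0, 0, 0, 0, 40],
    [0, 0, 0, 0, 40],
    [0, 0, 0, 0, 40],
    [0, 0, 0, 0, 40],
    [0, 0, 0.12, 0, 40],
    [0, 0, 0.12, 0, 40],
    [0, 0, 0.12, 0, 40],
    [0, 0, 0, 0, 40]
  ]
}}

```text
t: 5.43
tcp_pos: [518.2, -203.6, 59.9]
ee_rot: [0.989, 0.147, -0.001, -0.001]
ft_force: [-0.1, -0.1, 0.1]
finger_gap: 0.428
grasp_force: 0.0
```

>>> {"method": "drive_tool", "body": {
  "moves": [
    [0, 0, 0, 0, 0],
    [0, 0, 0, 0, 0],
    [0, 0, 0, 0, 0],
    [0, 0, 0, 0, 0],
    [0, 0, 0, 0, 0],
    [0, 0, 0, 0, 0]
  ]
}}

```text
t: 5.93
tcp_pos: [518.9, -203.2, 61.3]
ee_rot: [0.989, 0.147, -0.0, -0.001]
ft_force: [-0.3, 3.9, 2.9]
finger_gap: 0.133
grasp_force: 29.9
```

Gripped: the gap is 12.5 mm, close to the bar's 13 mm. Now I'll turn it anticlockwise.

>>> {"method": "drive_tool", "body": {
  "moves": [
    [0, 0, 0, -1, 0],
    [0, 0, 0, -1, 0],
    [0, 0, 0, -1, 0],
    [0, 0, 0, -1, 0],
    [0, 0, 0, -1, 0],
    [0, 0, 0, -1, 0],
    [0, 0, 0, -1, 0],
    [0, 0, 0, -1, 0],
    [0, 0, 0, -1, 0],
    [0, 0, 0, 0, 0],
    [0, 0, 0, 0, 0]
  ]
}}

```text
t: 6.85
tcp_pos: [518.6, -202.8, 61.3]
ee_rot: [0.858, 0.514, 0.0, -0.001]
ft_force: [-1.8, 5.5, 4.7]
finger_gap: 0.136
grasp_force: 29.9
```

```bash
python3 - <<'E'
from h import *
sd=get_image("side"); im=get_image("wrist")
s=telemetry.get_state(); q=s["ee_rot"]; print(s["tcp_pos"],np.degrees(2*np.arctan2(q[1],q[0])),s["ft_force"],s["moment"],s["finger_gap"])
a=cv2.resize(im["frame"][150:390,220:420],(500,600),interpolation=2)
b=cv2.resize(sd["frame"][300:372,234:270],(300,600),interpolation=2)
cv2.imwrite("pics/c5.png",np.hstack([a,b])[:,:,::-1])
E
```

```text
[ 518.5326221  -202.83789994   61.29448949] 61.825831278919644 [-2.94569461  4.72091527  4.53046134] [0.92029752 0.39073667 0.03005147] 0.13589099954616327
```

View pics/c5.png

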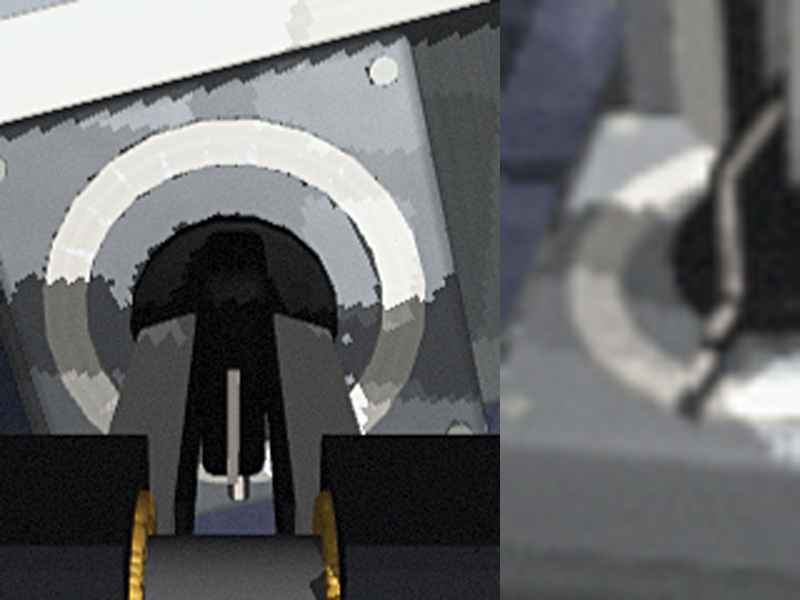

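The pointer tip is at side pixel about (259.4,340.8), right in front of the tab, which runs (259.2,342.6)–(256.8,349). I'll work out the remaining error numerically.

```bash
python3 - <<'E'
from h import *
sd=get_image("side"); im=get_image("wrist")
a=lambda v:np.degrees(np.arctan2(v[1],v[0])).round(1)
p=onz(sd,(259.4,340.8),61);t=onz(sd,(259.2,342.6),60);t2=onz(sd,(256.8,349),60)
pw=onz(im,(220+238/2.5,150+492/2.5),61)
print(p,t,t2,"wrist ptr",pw,"tab dir",a(t2-t))
for c in(np.array([517,-205,60]),np.array([518.8,-203,60])): print("ptr",a(p-c),"tab",a(t-c),a(t2-c),"wptr",a(pw-c),np.hypot(*(p-c)[:2]),np.hypot(*(t-c)[:2]))
# white-ish/dark refinement crop as numbers
g=cv2.cvtColor(sd["frame"],cv2.COLOR_RGB2GRAY)[334:352,250:268]; print(g)
E
```

```text
[ 502.51952829 -235.56869578   61.        ] [ 502.05464095 -238.90069942   60.        ] [ 497.7390727  -254.02834015   60.        ] wrist ptr [ 498.43595967 -242.86774631   61.        ] tab dir -105.9
ptr -115.3 tab -113.8 -111.4 wptr -116.1 33.82497927002702 37.04890252128288
ptr -116.6 tab -115.0 -112.4 wptr -117.1 36.411175535766795 39.61397819303826
[[ 85  85  86  87  78  49  30  24  28  32  66 118 137  53  29  31  27  26]
 [ 86  86  85  86  82  62  34  29  28  30  48  83  94  40  33  24  23  32]
 [102 105 100  86  86  77  55  32  28  35  71  97  70  36  33  33  33  25]
 [112 111 111 105 105 106  94  61  37  73 133 150  73  35  26  30  39  32]
 [113 112 110 114 110 111 112  98  81 121 162 125  53  25  33  29  33  27]
 [131 113 110 113 113 113 114 107  99 137 143  73  29  35  29  31  32  34]
 [154 131 113 112 111 113 115 105  84  96  82  42  53  74  72  65  61  57]
 [165 159 138 115 109 112 112 105  75  57  36  41  71  87  89  84  84  81]
 [168 170 163 140 123 112 114 127 146 113  59  68  82  95 109 109 104 101]
 [193 181 170 163 154 139 128 158 189 125  72  79  88 100 124 129 152 182]
 [196 193 187 180 175 174 164 179 166  96  71  92 102 121 135 162 199 215]
 [190 195 195 192 191 198 183 179 116  71 107 159 158 163 200 232 231 233]
 [161 174 186 196 197 178 141 127  77  98 165 211 212 225 249 249 248 247]
 [134 143 162 183 185 138  87  73  80 140 192 231 249 248 248 248 247 247]
 [127 124 131 156 153 104  64  65 118 178 198 234 252 249 248 248 248 248]
 [130 125 125 133 127  96  72  76 123 170 178 199 230 240 248 248 247 247]
 [129 128 131 127 127 119 108  96 126 143 147 149 157 177 206 209 206 202]
 [132 131 131 130 132 128 126 121 129 131 131 129 130 136 158 190 189 190]]
```

>>> {"method": "drive_tool", "body": {
  "moves": [
    [0, 0, 0, -0.4, 0],
    [0, 0, 0, 0, 0],
    [0, 0, 0, 0, 0]
  ]
}}

```text
t: 7.3
tcp_pos: [518.5, -202.8, 61.3]
ee_rot: [0.849, 0.529, 0.0, -0.001]
ft_force: [-2.7, 5.4, 5.3]
finger_gap: 0.137
grasp_force: 29.9
```

```bash
python3 - <<'E'
from h import *
F=[get_image("side")["frame"] for _ in range(4)]
g=np.mean([cv2.cvtColor(f,cv2.COLOR_RGB2GRAY).astype(float) for f in F],0)[334:352,252:266]; print(g.astype(int))
E
```

```text
[[ 86  86  78  50  30  31  31  26  40 101 145  71  29  26]
 [ 87  85  83  69  35  27  31  29  32  73 105  60  28  26]
 [100  88  86  80  59  33  27  31  52  97 117  56  30  30]
 [109 106 105 105  92  61  31  39  89 139 125  50  32  32]
 [110 112 112 113 109  95  61  73 129 152  92  33  25  27]
 [112 111 111 113 115 106  87 120 160 120  53  31  33  32]
 [113 111 111 112 113 112  96  91 113  67  43  66  72  65]
 [138 114 111 111 111 113 103  57  49  36  57  82  87  84]
 [164 139 121 113 112 130 150 115  49  51  77  88  96 108]
 [170 161 152 141 126 157 188 126  68  76  86  98 119 129]
 [187 179 173 174 163 180 165  93  70  92  97 111 134 162]
 [194 192 192 197 183 177 116  68 108 157 156 158 199 230]
 [188 195 195 178 141 127  76  96 166 206 202 226 249 249]
 [160 182 184 139  87  73  82 140 189 206 227 249 249 248]
 [131 154 152 103  63  68 116 180 193 199 232 251 249 248]
 [125 133 127  96  69  75 122 170 174 179 200 231 241 249]
 [129 129 126 118 106  96 126 142 146 147 150 163 179 204]
 [130 128 131 128 126 120 128 129 131 131 129 133 135 139]]
```

The pointer line at side pixels (260.9,338)–(260.0,339) runs straight into the tab line at (258,342.5)–(257,345), so it is on the index. I'll release, rise and go over to the handle.

>>> {"method": "drive_tool", "body": {
  "moves": [
    [0, 0, 0, 0, 40],
    [0, 0, 0, 0, 40],
    [0, 0, 0, 0, 40],
    [0, 0, -0.85, 0, 40],
    [0, 0, -0.85, 0, 40],
    [0, 0, -0.85, 0, 40],
    [0, 0, -0.85, 0, 40],
    [0.82, -0.78, 0, 0, 32],
    [0.82, -0.78, 0, 0, 32],
    [0.82, -0.78, 0, 0, 32],
    [0.82, -0.78, 0, 0, 32],
    [0.82, -0.78, 0, 0, 32]
  ]
}}

```text
t: 8.5
tcp_pos: [467.7, -41.6, 163.3]
ee_rot: [0.849, 0.529, 0.0, 0.001]
ft_force: [0.4, 0.6, 0.2]
finger_gap: 0.34
grasp_force: 0.0
```

>>> {"method": "drive_tool", "body": {
  "moves": [
    [0, 0, 0, -0.8, 32],
    [0, 0, 0, -0.8, 32],
    [0, 0, 0, -0.8, 32],
    [0, 0, 0.6, 0, 32],
    [0, 0, 0.6, 0, 32],
    [0, 0, 0, 0, 32],
    [0, 0, 0, 0, 32]
  ]
}}

```text
t: 9.08
tcp_pos: [467.2, -42.3, 126.4]
ee_rot: [0.788, 0.615, -0.001, -0.001]
ft_force: [0.2, 0.3, -0.2]
finger_gap: 0.344
grasp_force: 0.0
```

```bash
python3 - <<'E'
from h import *
sd=get_image("side"); im=get_image("wrist"); sc=get_image("scene")
s=telemetry.get_state(); T=s["tcp_pos"]; print(T,s["ee_rot"],s["finger_gap"],s["ft_force"])
for dz in (0,25): print(proj(sd,T+[0,0,dz]),proj(im,T+[0,0,dz]),proj(sc,T+[0,0,dz]))
g=np.mean([cv2.cvtColor(get_image("side")["frame"],cv2.COLOR_RGB2GRAY).astype(float) for f in range(4)],0)[334:347,252:266]; print(g.astype(int))
a=cv2.resize(im["frame"][180:400,200:440],(400,367),interpolation=2)
u=proj(sd,T).astype(int); b=cv2.resize(sd["frame"][u[1]-60:u[1]+60,u[0]-60:u[0]+60],(400,400),interpolation=2)
v=proj(sc,T).astype(int); c=cv2.resize(sc["frame"][v[1]-30:v[1]+30,v[0]-60:v[0]+60],(400,200),interpolation=2)
print(u,v)
cv2.imwrite("pics/c6.png",np.hstack([np.vstack([a,c]),np.vstack([b,np.zeros((167,400,3),np.uint8)])])[:,:,::-1])
E
```

```text
[469.00173777 -42.68919435 128.32603075] [7.88353764e-01 6.15221099e-01 6.31830366e-04 9.71359618e-04] 0.33909154993084367 [ 0.37776962 -0.23722535 -0.81978579]
[238.47490475 250.98368824] [314.43790588 277.26039666] [387.66765518 223.37189812]
[237.5199275  239.99773313] [314.59657129 293.41327548] [388.18549912 212.30478345]
[[178 128 109  60  30  32  34  27  39  97 138  65  27  29]
 [180 129 115  84  39  27  29  27  35  74 103  56  28  27]
 [191 166 120  96  58  30  24  28  52 104 127  59  34  40]
 [197 178 124 109  89  57  30  42 103 155 133  54  30  39]
 [195 180 130 122 112  89  59 109 191 210 109  34  26  28]
 [194 191 178 163 124 107  99 182 243 181  71  29  30  29]
 [201 194 191 177 126 118 105 130 174 101  46  61  66  60]
 [232 193 156 143 118 122 115  71  63  38  53  79  89  80]
 [245 232 203 169 130 155 196 149  58  46  80 120 147 123]
 [246 246 244 233 197 211 243 170  79  80 116 167 190 183]
 [246 246 247 245 231 234 224 127 101 153 169 187 204 204]
 [247 247 247 246 231 232 155  88 165 239 237 230 231 228]
 [246 248 249 235 172 165  98 136 232 250 247 246 245 245]]
[238 250] [387 223]
```

View pics/c6.png

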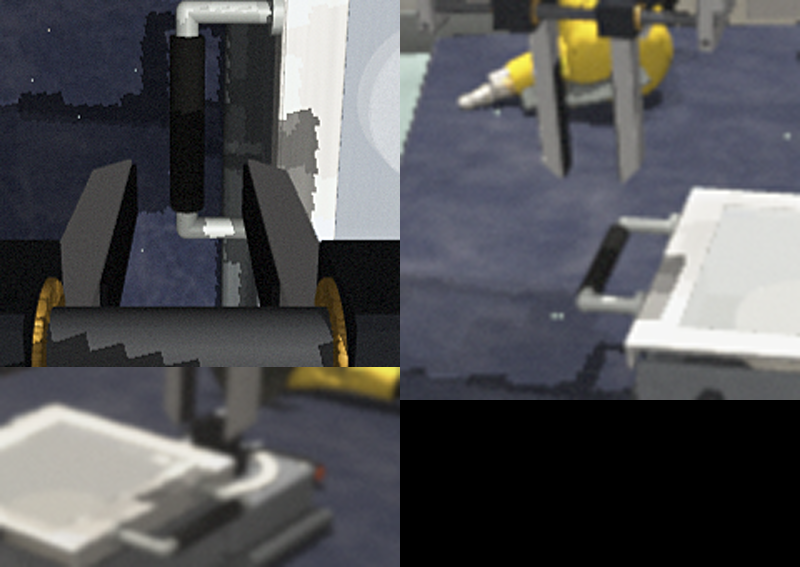

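The last view shows the fingers centred over the sleeve, which is at column 187 between finger edges 135 and 243 in the wrist crop. The tips sit about 20 mm higher than the reported TCP, and the selector is still on the index. I'll descend and grip.

>>> {"method": "drive_tool", "body": {
  "moves": [
    [0, 0, 0.6, 0, 32],
    [0, 0, 0.6, 0, 32],
    [0, 0, 0.6, 0, 32],
    [0, 0, 0.4, 0, 32],
    [0, 0, 0.3, 0, 32],
    [0, 0, 0, 0, 32]
  ]
}}

```text
t: 9.93
tcp_pos: [466.4, -41.8, 50.5]
ee_rot: [0.788, 0.615, -0.001, -0.001]
ft_force: [0.2, 0.6, -0.2]
finger_gap: 0.339
grasp_force: 0.0
```

>>> {"method": "drive_tool", "body": {
  "moves": [
    [0, 0, 0, 0, 0],
    [0, 0, 0, 0, 0],
    [0, 0, 0, 0, 0],
    [0, 0, 0, 0, 0],
    [0, 0, 0, 0, 0],
    [0, 0, 0, 0, 0]
  ]
}}

```text
t: 10.43
tcp_pos: [467.2, -42.0, 52.4]
ee_rot: [0.788, 0.615, -0.0, -0.0]
ft_force: [-3.8, 1.4, 2.4]
finger_gap: 0.142
grasp_force: 30.0
```

>>> {"method": "drive_tool", "body": {
  "moves": [
    [0, 0.014, -0.43, 0, 0],
    [0, 0.042, -0.43, 0, 0],
    [0, 0.07, -0.42, 0, 0],
    [0, 0.097, -0.42, 0, 0],
    [0, 0.125, -0.41, 0, 0],
    [0, 0.15, -0.4, 0, 0],
    [0, 0.177, -0.39, 0, 0],
    [0, 0.203, -0.38, 0, 0],
    [0, 0, 0, 0, 0],
    [0, 0, 0, 0, 0]
  ]
}}

```text
t: 11.27
tcp_pos: [491.9, -48.3, 150.7]
ee_rot: [0.788, 0.615, -0.001, -0.001]
ft_force: [-5.9, 0.1, 0.1]
finger_gap: 0.139
grasp_force: 30.0
```

>>> {"method": "drive_tool", "body": {
  "moves": [
    [0, 0.227, -0.365, 0, 0],
    [0, 0.25, -0.35, 0, 0],
    [0, 0.273, -0.33, 0, 0],
    [0, 0.294, -0.315, 0, 0],
    [0, 0, 0, 0, 0],
    [0, 0, 0, 0, 0],
    [0, 0, 0, 0, 0]
  ]
}}

```text
t: 11.85
tcp_pos: [522.0, -55.9, 191.8]
ee_rot: [0.788, 0.615, -0.002, -0.001]
ft_force: [-7.6, -0.1, 4.8]
finger_gap: 0.143
grasp_force: 30.0
```

```bash
python3 - <<'E'
from h import *
s=telemetry.get_state(); print(s["tcp_pos"],s["ft_force"],s["moment"],s["finger_gap"],s["grasp_force"])
sd=get_image("side"); sc=get_image("scene"); im=get_image("wrist")
for n in("side","scene","wrist"):
    for t in("guard_handle","guard"):
        for r in spotter.cut_out(n,t)[:2]: print(n,t,np.round(r["bbox"],1),round(r["confidence"],2))
y=np.radians(-14.2); X=np.array([np.cos(y),np.sin(y),0]); 
H=np.array([469,-42,90])+197*X
for deg in(40,45,50):
    a=np.radians(deg); P=H-197*np.cos(a)*X+[0,0,197*np.sin(a)]; print(deg,P.round(1),proj(sd,P).round(1),proj(sc,P).round(1),proj(im,P).round(1))
cv2.imwrite("pics/side_f.png",sd["frame"][:,:,::-1]);cv2.imwrite("pics/scene_f.png",sc["frame"][:,:,::-1])
g=np.mean([cv2.cvtColor(get_image("side")["frame"],cv2.COLOR_RGB2GRAY).astype(float) for f in range(4)],0)[334:347,252:266]; print(g.astype(int))
E
```

```text
[522.01839898 -55.93880597 191.76955801] [-7.62287299 -0.05781968  4.79088343] [ 0.23624154  1.40754647 -0.03935463] 0.14268769804464673 29.999932944774628
side guard_handle [258.6 205.9   9.5  16.8] 0.54
side guard [297.9 251.2  86.1  98.5] 0.74
scene guard_handle [368.3 172.3  21.8  13.4] 0.58
scene guard [337.6 196.2  92.1  60.9] 0.93
wrist guard_handle [314.2 293.5  31.5 143.4] 0.61
wrist guard [400.  236.3 207.3 254.1] 0.61
40 [513.7 -53.3 216.6] [258.9 212. ] [370.8 178.6] [296.2 291.9]
45 [524.9 -56.2 229.3] [264.7 206.3] [366.4 171.6] [319.1 301.8]
50 [537.2 -59.3 240.9] [271.1 200.9] [361.6 165.1] [347.6 312.1]
[[182 129 111  60  30  30  31  32  39  98 141  68  25  26]
 [183 131 115  87  37  27  29  28  35  73 104  58  31  29]
 [194 168 123  97  58  32  24  28  54 105 128  59  34  42]
 [198 181 126 112  90  57  30  44 104 156 135  55  30  41]
 [198 183 133 125 112  90  63 109 194 214 111  37  26  31]
 [197 193 180 167 126 108 101 183 244 183  70  29  30  31]
 [205 197 195 179 129 119 106 133 176 102  46  62  67  61]
 [234 196 159 145 122 121 117  70  64  40  53  81  88  81]
 [246 234 205 171 132 157 202 152  59  47  82 123 148 125]
 [246 247 245 234 199 213 245 170  80  80 118 168 192 188]
 [246 246 247 246 233 236 226 128 103 155 170 190 208 207]
 [247 247 247 247 232 234 158  90 168 240 238 232 232 230]
 [247 249 249 236 175 168  99 139 234 250 248 246 246 246]]
```

The handle measures 44.5–45° in the side and scene views and from the arm's travel. The spring force is about 2 N as stated, and the selector pixels haven't changed. I'll settle briefly and hand in.

>>> {"method": "drive_tool", "body": {
  "moves": [
    [0, 0, 0, 0, 0],
    [0, 0, 0, 0, 0],
    [0, 0, 0, 0, 0],
    [0, 0, 0, 0, 0],
    [0, 0, 0, 0, 0],
    [0, 0, 0, 0, 0]
  ]
}}

```text
t: 13.0
tcp_pos: [521.7, -55.9, 191.4]
ee_rot: [0.788, 0.615, -0.002, -0.002]
ft_force: [-8.0, 1.3, 3.9]
finger_gap: 0.139
grasp_force: 30.0
```

```bash
python3 -c "
from bench import ticket,telemetry
s=telemetry.get_state();print(s['tcp_pos'],s['ft_force'],s['grasp_force']);print(ticket.close_job())"
```

```text
[521.67845098 -55.88613288 191.44655678] [-7.98286119  1.28098608  3.93496509] 29.999979436397552
the job is handed in; nothing more can be done
None
```

I turned the selector to the index with the guard shut, then lifted the guard to about 45° (measured 44.5–45°) and handed the job in at about 13 s, still gripping the handle; the tool returned no verdict.

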